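Unpin a leak-test failure and post it in the reject box

TASK

The valve body pinned down in the leak-test nest has failed. Swing the keeper fully back from the knob of the retaining shaft, draw the shaft straight out of its sleeve without forcing it and leave it lying in its channel. Then lift the failed body out of the nest, push it in through the sprung flap of the reject box and let it drop inside, so that the flap ends up shut; leave the good bodies where they stand.

Things in the scene. Friction and masses are not known exactly. Their poses are not given: they have to be found in the camera images.
- fixture: Leak-test nest bolted to the bench: dark base plate 300 x 124 x 12 mm with aluminium blocks. Origin on the bench below the shaft's line; x along the shaft from knob to tip, y left, z up. Shaft axis at y = 0, 78 mm above the bench, through a sleeve block (x 33 to 65 mm) and a far block (x 115 to 133 mm), both 44 mm wide and 95 mm high, bores 13 mm.
- sleeve_mouth (a point): Centre of the sleeve's outer mouth, on the shaft's axis, 78 mm above the bench; axes as the fixture. From here an open channel for the drawn shaft runs 179 mm along -x to an end stop: floor 57 mm above the bench, side lips 64 mm above the bench and 49 mm wide over both.
- nest (a point): Centre of the nest's seat, under the failed body, 16 mm above the bench; axes as the fixture. Lips round the seat stand 10 mm high (tops 26 mm above the bench) and reach 22 mm to each side. The two blocks stand 25 mm before and behind this point in x; to both sides in y it is open.
- keeper_hinge (a point): Hinge of the keeper, 62 mm above the bench beside the channel at x = -34, y = -50 mm of the fixture; axis along x, axes as the fixture. A post carries it. The keeper's flat arm is 46 mm long and 10 mm wide.
- keeper (a joint): Angle of the keeper, a bell-crank latch. At 0 its arm lies in front of the knob's outer face and blocks it; it grows as the lever's ball is pushed towards the fixture's -y. The knob passes from about 0.6; at 1.6 (end of travel) the arm stands upright beside the channel, well out of the way. Stiff hinge (0.03 N m, about 1 N at the ball): it stays where left.
- keeper_ball (a point): Centre of the black 16 mm ball on the keeper's thumb lever, a 7 mm steel rod 62 mm long from the hinge, in the plane x = -46 mm of the fixture. Shut, the lever leans 25 degrees from upright towards the fixture's +y; open, 67 degrees to -y.
- shaft_knob (a point): Centre of the retaining shaft's round black knob, 40 mm across, 18 mm thick; x axis along the shaft to its tip. The 12 mm steel shank starts 9 mm from here. Home, some 42 mm of bare shank shows between knob and sleeve: fingers can straddle it and pull on the knob's back. Loose, 0.13 to 0.21 kg. Drawn out, the knob rides on the channel's floor and the tip at last drops 15 mm into it.
- shaft_tip (a point): The far end of the shaft, 145 mm from the knob's centre. It is wholly out of the sleeve when it has passed the sleeve's mouth towards the knob end; that takes about 95 mm of draw, and the end stop allows about 115 mm.
- failed_center (a point): Centre (half-way up) of the failed valve body, a die-cast block 30 x 30 mm, 52 mm tall, flat sides parallel to the fixture's x and y, standing in the nest, foot 16 mm and top 68 mm above the bench. The home shaft passes 4 mm over its top. About 0.19 kg.
- reject_box: A grey steel box fixed to the bench, 134 mm (x) by 164 mm (y) and 155 mm tall, closed but for an opening in its top of 95 x 128 mm (x by y). Origin at the centre of its underside, z up.
- flap (a joint): Angle of the steel flap filling the box's opening: 0 shut, level with the top, growing as it is pushed down, to 1.45. 92 mm long; hinge along y at x = 44 mm of the box, 155 mm above the bench. A spring shuts it (3 to 5 N to push). A body laid on it does not open it: hold it open with body and fingers, body's foot some 60 mm below the top, while letting go with fingers that open along y.
- slot (a point): Point in the plane of the box's top, 155 mm above the bench, 60 mm from the flap's hinge towards the free edge and midway along the hinge: where to push the body in. Its axes are those of the box.
- good_a: Good valve body, the same block of 30 x 30 x 52 mm, standing loose on the bench near the work; leave it. Origin at its underside.
- good_b: Another good body, as good_a; leave it.
- good_c: Another good body, as good_a; leave it.
Things that resemble listed ones, but are neither listed nor needed, are in the scene too. Leave any yellow look-alike of the part that bears shaft_knob alone.

How it is judged:
By the outcome, as a careful person would: the job done as asked, in the order asked, and still so for the second after the job is handed in, with the robot touching nothing.
It also fails if it takes over 67 s, if anything falls off the work surface, if the arm or the gripper's body presses on something with over 40 N, if the wrist force passes 120 N, or if a joint passes its speed limit or range.

ROBOT

A 6-joint arm with a two-finger parallel gripper is mounted at the origin on a cart in front of the work surface, level with it; the furniture and walls round the work are solid. World frame = base frame: x ahead of the robot, y to its left, z up, the work surface at z = 0. Lengths are in m, angles in rad, forces in N, time in s.
With the tool pointing down it reaches from about 0.325 to 0.775 m from the base axis. Payload 9.3 kg.
Tool frame: the origin (TCP) lies between the finger pads; the fingertips stand 8 mm ahead of it and the grasp point (between the pads) lies 11 mm behind it; z points along the fingers, y is the direction in which the jaws open and shut (so a half turn about z gives the same grasp; the last joint's range is limited). The gripper opens to 85 mm and grips with 20 to 120 N. Pads are 22 mm wide; open, the fingers measure 114 mm over their backs; the gripper's body (76 mm by 85 mm) begins 54 mm behind the grasp point. The pads swing forward as they close: fully open they stand 13 mm farther back than shut.
Start: joints at [0.974, 0.259, 0.021, 1.334, 0, 1.418], TCP at [0.236, 0.497, 0.239] pointing down, gripper open.
Joint ranges: [-3.04, 3.04], [-0.91, 1.82], [-1.04, 1.36], [-1.92, 1.95], [-1.52, 1.45], [-3.14, 3.14]. Speed limits (rad/s): [2.22, 2.22, 2.79, 3.14, 3.14, 3.14].

INTERFACE

Orientations are given as a 3x3 rotation matrix whose columns are the frame's x, y, z axes.
In Python, from bench import robot gives the robot as it stands.
- The arm moves only by the shell command python3 -m handwheel 'ROWS'. ROWS is JSON, one flat list of numbers, 7 for each row, row after row: the shift along the world's x, y, z in m, then the turn, a rotation vector about the world's x, y, z in rad, then the closure in counts, from 0 (fully open) to 255 (shut). A call has 1 to 5 rows; each row is the pose to reach, as a shift and turn from the pose commanded when the call began; what a row does not reach only later rows make up. A row lasts 1/10 s, in which the tool goes at most 50 mm and 8.59 degrees, less where a joint would pass 70% of its speed; a pose out of reach is approached as far as the arm can. A call with a gripper value outside its range is refused whole. The fingers move at their own pace and stop on an object; the grip force is fixed at half the most. Time passes only in rows, so rows that repeat a pose let the fingers close. It gives the time, the measured TCP pose, the force and the opening at its end, in the units of the state.
- robot.sense(): the state, without advancing time (a new reading comes with each control period).
- robot.grab_frame(name): name is "side" or "top"; returns (picture, depth): 480x640x3 uint8, red, green, blue; 480x640 float32, m along the optical axis (not along the pixel's ray), 0 where there is no reading.
- robot.camera_params(name): a dict with "K" (3x3 intrinsics, pixels), "rvec" (rotation vector, rad) and "tvec" (3), from world to camera coordinates, as OpenCV has them. Camera axes: x right, y down, z forward; pixel columns grow to the right and rows downward; lengths in m; the calibration is good to about 2 mm. A picture is of the moment at which its call begins. camera_params takes no time and is no camera call.
- robot.job_done(): hands the job in, once; it reports no verdict.
Trained networks look in the newest picture that a camera, given by its name, has taken for a name from the list of things; names that differ only in an ending like _2 or _b are one class to them, and where a whole thing is asked for, a point or a joint stands for the part that bears it (a point fixed in the world has none). Each returns a list of dicts, best first, with "conf" (0 to 1); they miss things now and then, are a little off and sometimes report something else, mostly with a low value. They report only what shows in the picture. A call takes as long as a camera call. They do not tell look-alikes from the thing itself.
- robot.spot_in(camera, name): "position" ([column, row] in pixels, amid what is visible of it).
The state is a dict: "time_s": time; "joint_positions": joint angles; "joint_vel": joint speeds; "effort": joint torques, N m; "position": TCP position; "tcp_rot": TCP orientation; "force": force on the tool from outside, world axes, zero at the start; "torque": the same for the moment, N m; "opening": opening from 0.0 (shut) to 1.0 (fully open).
Only numpy, scipy, OpenCV 4.12 (cv2) and the standard library are available. Lean on these libraries where they do the work, as an engineer would, in place of code of your own. Each camera call takes 0.05 s, during which the arm holds its last target.

## Working session

There is one attempt and no reset: what is moved stays moved. The work goes in short steps, Python scripts to look and compute and a shell command to move; the robot and the scene stay as the last step left them, time stands still between calls to the robot, and variables do not carry over. Pictures are saved under pics/ and viewed, and the job is handed in when it is done.

```bash
ls; mkdir -p pics; cat > h.py <<'E'
import numpy as np,cv2
from bench import robot
def cam(n):
    p=robot.camera_params(n);K=np.array(p['K'],float);R=cv2.Rodrigues(np.array(p['rvec'],float))[0];t=np.array(p['tvec'],float).ravel();return K,R,t
def w2p(n,P):
    K,R,t=cam(n);c=R@np.array(P,float)+t;q=K@c;return q[:2]/q[2]
def p2w(n,u,v,d):
    K,R,t=cam(n);return R.T@(np.linalg.inv(K)@np.array([u,v,1.])*d-t)
def p2z(n,u,v,z):
    K,R,t=cam(n);r=R.T@np.linalg.inv(K)@np.array([u,v,1.]);o=-R.T@t;return o+r*(z-o[2])/r[2]
def snap(n,f):
    im,d=robot.grab_frame(n);cv2.imwrite(f'pics/{f}.png',im[:,:,::-1]);np.savez(f'pics/{f}.npz',im=im,d=d);return im,d
E
python3 - <<'E'
from h import *
for n in('top','side'):
    snap(n,n+'0'); K,R,t=cam(n);print(n,K.diagonal(),-R.T@t,R[2])
for nm in ['fixture','shaft_knob','keeper_ball','failed_center','reject_box','good_a','flap','keeper']:
    for n in('top','side'):
        print(nm,n,[(np.round(x['position']),round(x['conf'],2)) for x in robot.spot_in(n,nm)])
print(robot.sense())
E
```

```text
pics
top [528.99587909 528.99587909   1.        ] [ 0.42112258 -0.05936703  1.11101471] [ 0.14909992 -0.01368518 -0.98872743]
side [491.13187922 491.13187922   1.        ] [1.12268198 0.6138116  0.66010365] [-0.52647857 -0.6699919  -0.52338434]
fixture top [(array([344., 272.]), 0.78), (array([194., 258.]), 0.67)]
fixture side [(array([326., 265.]), 0.62)]
shaft_knob top [(array([348., 257.]), 0.94), (array([195., 260.]), 0.73), (array([454., 252.]), 0.64)]
shaft_knob side [(array([331., 246.]), 0.85), (array([270., 232.]), 0.55)]
keeper_ball top [(array([366., 280.]), 0.59)]
keeper_ball side [(array([340., 218.]), 0.67), (array([328., 264.]), 0.61)]
failed_center top []
failed_center side [(array([292., 268.]), 0.74)]
reject_box top [(array([193., 259.]), 0.93)]
reject_box side [(array([415., 278.]), 0.71)]
good_a top [(array([282., 205.]), 0.65), (array([286., 252.]), 0.53), (array([242., 197.]), 0.53)]
good_a side [(array([341., 334.]), 0.74), (array([317., 312.]), 0.7), (array([356., 292.]), 0.68), (array([333., 244.]), 0.24)]
flap top [(array([187., 259.]), 0.96)]
flap side [(ar
[... 165 characters left out ...]
1780e-02,  1.33370689e+00,
       -2.03330828e-05,  1.41819336e+00]), 'joint_vel': array([-0.00043301,  0.00010495,  0.00012082, -0.00084205,  0.00146304,
        0.00175395]), 'effort': array([ 1.23513924e-03, -5.55366933e+01,  3.44731736e+01,  1.41593537e-03,
       -1.58370194e-04,  4.00551016e-05]), 'position': array([0.23614842, 0.49670209, 0.23926256]), 'tcp_rot': array([[-9.03133251e-01,  4.29360374e-01, -1.04184654e-05],
       [ 4.29360374e-01,  9.03133249e-01, -5.15492548e-05],
       [-1.27239448e-05, -5.10291222e-05, -9.99999999e-01]]), 'force': array([-0.03228601, -0.11763465,  0.31438842]), 'torque': array([-0.01342486,  0.02525815,  0.01146764]), 'opening': 0.9970764294537386}
```

View pics/top0.png

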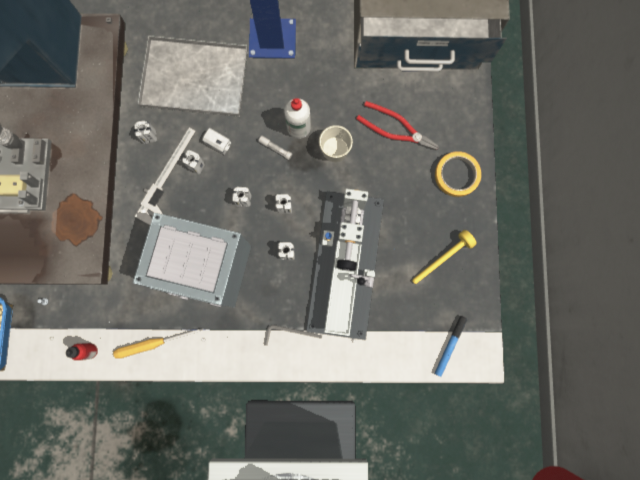

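View pics/side0.png

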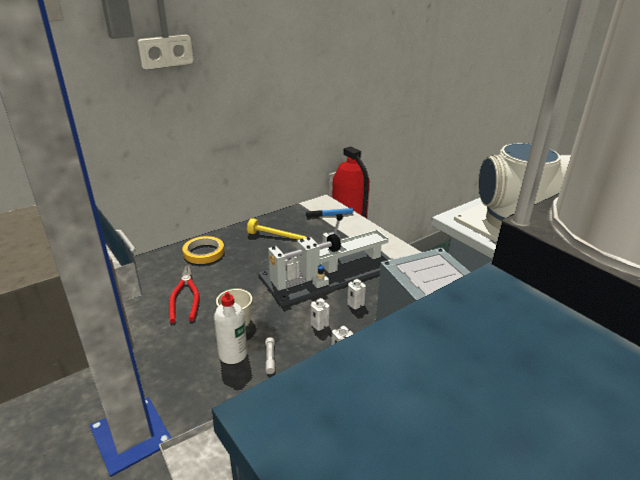

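```bash
python3 - <<'E'
import cv2
a=cv2.imread('pics/top0.png')[150:350,130:480];cv2.imwrite('pics/top0c.png',cv2.resize(a,None,fx=2.28,fy=2.28,interpolation=2))
a=cv2.imread('pics/side0.png')[190:350,240:460];cv2.imwrite('pics/side0c.png',cv2.resize(a,None,fx=3.6,fy=3.6,interpolation=2))
E
```

```text
(no output)
```

View pics/top0c.png

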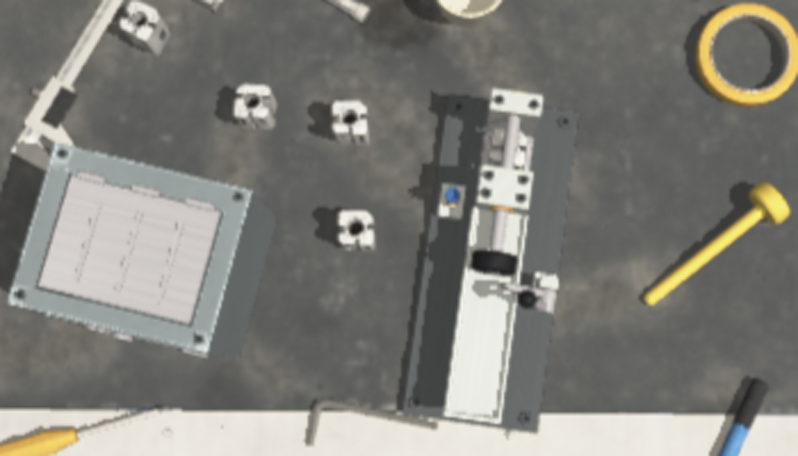

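View pics/side0c.png

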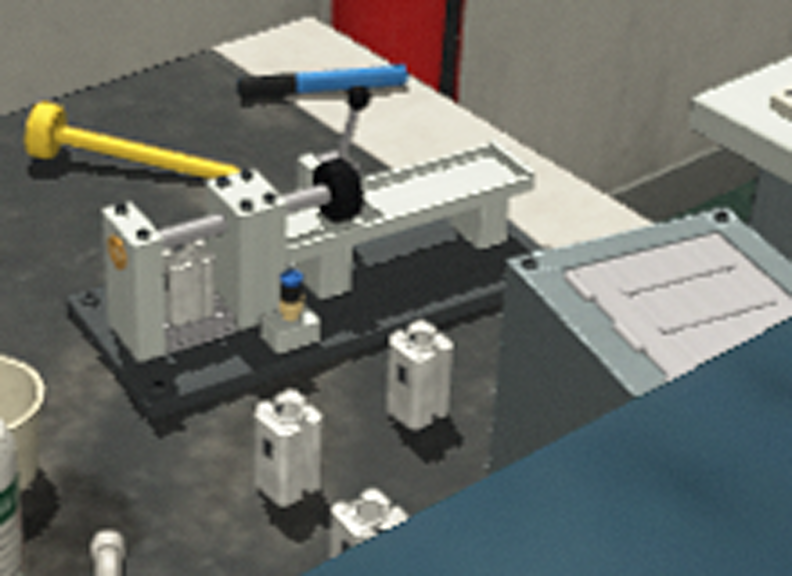

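```bash
cat >> h.py <<'E'
def cloud(n,d):
    K,R,t=cam(n);v,u=np.mgrid[:480,:640];q=np.stack([(u-K[0,2])/K[0,0]*d,(v-K[1,2])/K[1,1]*d,d],-1);P=(q-t)@R;P[d==0]=np.nan;return P
E
python3 - <<'E'
from h import *
z=np.load('pics/top0.npz');P=cloud('top',z['d'])
def show(u0,u1,v0,v1,zlo,zhi):
    m=np.zeros((480,640),bool);m[v0:v1,u0:u1]=1
    m&=(P[...,2]>zlo)&(P[...,2]<zhi);m=m.astype(np.uint8)
    n,l,s,c=cv2.connectedComponentsWithStats(m)
    for i in range(1,n):
        if s[i,4]<25: continue
        q=P[l==i];r=cv2.minAreaRect((q[:,:2]*1000).astype(np.float32));print(s[i],q.mean(0).round(4),[np.round(x,1) for x in r])
print('blocks');show(300,400,180,345,.088,.102)
print('channel');show(300,400,180,345,.05,.062)
print('base');show(300,400,180,345,.006,.018)
print('box');show(130,250,200,310,.148,.162)
print('goods');show(220,310,180,270,.046,.058)
print('ball');show(340,385,260,290,.10,.14)
print('bench',np.nanmedian(P[150:180,430:440,2] if 0 else P[280:300,420:470,2]))
E
python3 - <<'E'
import cv2
a=cv2.imread('pics/top0.png')[205:310,130:250];cv2.imwrite('pics/box0c.png',cv2.resize(a,None,fx=5.5,fy=5.5,interpolation=2))
a=cv2.imread('pics/top0.png')[180:345,300:390];cv2.imwrite('pics/fix0c.png',cv2.resize(a,None,fx=3.6,fy=3.6,interpolation=2))
E
```

```text
blocks
[345 189  23  13 217] [ 0.6744 -0.1296  0.0951] [array([ 675.8, -129.6]), array([43.7, 20.7]), np.float64(83.3)]
[339 223  25  20 380] [ 0.6001 -0.1197  0.0951] [array([ 599.8, -119.6]), array([43.8, 35.2]), np.float64(82.1)]
[338 260  18  11 146] [ 0.5366 -0.1114  0.094 ] [array([ 537. , -110.7]), array([32.9, 17.7]), np.float64(83.3)]
channel
[325 233   7   6  36] [ 0.5996 -0.0755  0.0578] [array([599.7, -75.1]), array([11.1, 12.1]), np.float64(1.3)]
[334 242  13  24 157] [ 0.5677 -0.1009  0.0569] [array([563.4, -99.7]), array([18.9, 48.3]), np.float64(82.1)]
[351 244  10  21 137] [ 0.5653 -0.1302  0.0568] [array([ 563.2, -130.3]), array([16.7, 40.6]), np.float64(81.5)]
[ 325  267   33   67 1389] [ 0.4676 -0.102   0.0569] [array([ 471. , -102.6]), array([ 49.2, 128.8]), np.float64(82.4)]
base
[ 306  192   67  149 3431] [ 0.5186 -0.0894  0.0117] [array([ 542.9, -112.1]), array([124. , 308.7]), np.float64(82.4)]
[ 358  197   26   79 1285] [ 0.6104 -0.1649  0.0117] [array([ 606.9, -162.7]), array([ 40.7, 169.7]), np.float64(82.2)]
box
[ 133  213  108   92 6465] [0.5391 0.1815 0.1547] [array([539.8, 182.1]), array([165.7, 134. ]), np.float64(76.5)]
goods
[233 187  16  15 131] [0.6846 0.1059 0.0502] [array([684.3, 105.5]), array([30. , 30.3]), np.float64(84.2)]
[276 195  15  14 143] [0.6711 0.0172 0.0499] [array([671.1,  17.7]), array([28.3, 28.8]), np.float64(1.3)]
[279 243  15  15 138] [0.5713 0.0089 0.0502] [array([570.4,   9.7]), array([29.6, 28.6]), np.float64(1.1)]
ball
[357 277   9   9  60] [ 0.5024 -0.1365  0.1247] [array([ 501.9, -136.6]), array([14.6, 14.9]), np.float64(45.3)]
bench -0.0003712077610934267
```

View pics/box0c.png

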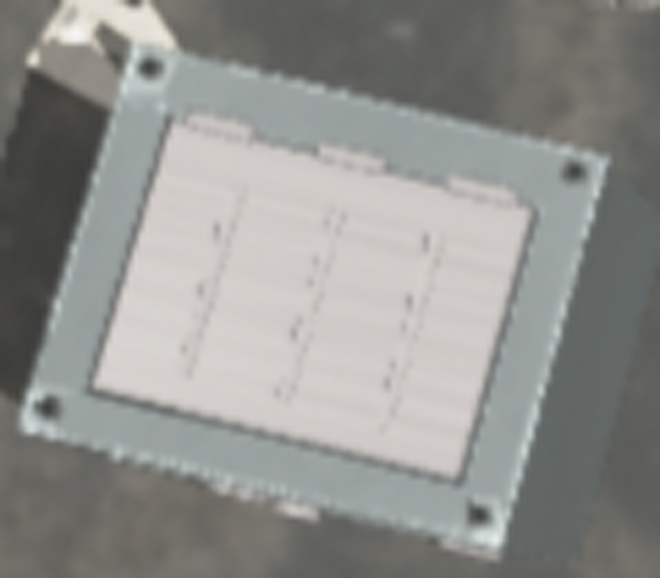

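View pics/fix0c.png

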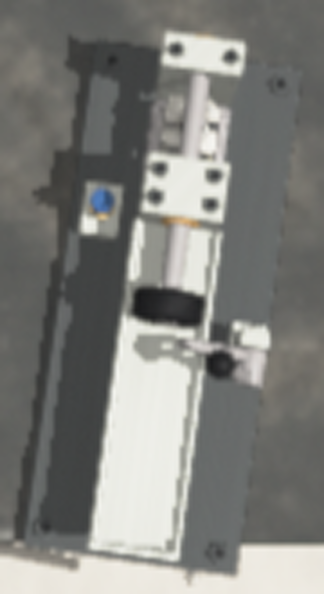

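Scene reading:
- **Knob candidates:** the black one at top (348,265) sits on the fixture, so it is the one meant. The yellow pin at (466,240) is the look-alike and stays put.
- **Fixture:** yaw about -7.7°, origin about (0.552, -0.113). The block spacing measures 76 mm against a nominal 75 mm.
- **Ball:** (362,281), at z 0.118 as expected.
- **Box:** centre (0.540, 0.182), yaw -13.5°. The hinge knuckles are on the far side (+x).

I'll start by closing the fingers and travelling to the keeper.

```bash
python3 -m handwheel '[0.1,-0.225,0.02,0,0,0.15,255, 0.1,-0.225,0.02,0,0,0.15,255,0.1,-0.225,0.02,0,0,0.15,255,0.1,-0.225,0.02,0,0,0.15,255,0.1,-0.225,0.02,0,0,0.15,255]'
```

```text
time_s: 1.4
position: [0.3364, 0.27, 0.2596]
tcp_rot: [[-0.957, 0.289, 0.001], [0.289, 0.957, 0.0], [-0.001, 0.0, -1.0]]
force: [-0.4, 0.2, -0.3]
opening: 0.145
```

```bash
python3 - <<'E'
from h import *
z=np.load('pics/top0.npz');P=cloud('top',z['d'])
print('white arm near box max z',np.nanmax(P[125:212,135:200,2]), 'ext',np.nanmax(P[180:345,300:390,2]))
o=np.array([.5518,-.113]);x=np.array([.991,-.134]);y=np.array([.134,.991])
for n,p in dict(ball0=(-.052,.012),shank=(.012,0),nest=(.09,0)).items(): print(n,o+p[0]*x+p[1]*y)
E
```

```text
white arm near box max z 0.05612271616615586 ext 0.13069523735427852
ball0 [ 0.501876 -0.09414 ]
shank [ 0.563692 -0.114608]
nest [ 0.64099 -0.12506]
```

```bash
python3 -m handwheel '[0.11,-0.24,-0.05,0,0,0.159,255, 0.11,-0.24,-0.05,0,0,0.159,255,0.11,-0.24,-0.05,0,0,0.159,255,0.11,-0.24,-0.05,0,0,0.159,255,0.11,-0.24,-0.05,0,0,0.159,255]'; python3 -m handwheel '[0.056,-0.125,-0.02,0,0,0,255,0.056,-0.125,-0.02,0,0,0,255,0.056,-0.125,-0.02,0,0,0,255,0.056,-0.125,-0.06,0,0,0,255,0.056,-0.125,-0.06,0,0,0,255]'; python3 - <<'E'
from h import *
for n,s in(('top',np.s_[220:300,310:390]),('side',np.s_[190:290,260:400])):
    im,d=snap(n,n+'1'); a=cv2.resize(im[s],None,fx=5,fy=5,interpolation=2);cv2.imwrite(f'pics/{n}1c.png',a[:,:,::-1])
E
```

```text
time_s: 1.9
position: [0.4354, 0.0543, 0.2144]
tcp_rot: [[-0.991, 0.134, 0.001], [0.134, 0.991, 0.0], [-0.001, 0.0, -1.0]]
force: [0.7, 0.9, -0.0]
opening: 0.004
time_s: 2.4
position: [0.4889, -0.0692, 0.1506]
tcp_rot: [[-0.991, 0.137, -0.007], [0.137, 0.991, 0.002], [0.007, 0.001, -1.0]]
force: [0.1, 1.1, 0.2]
opening: -0.003
```

View pics/side1c.png

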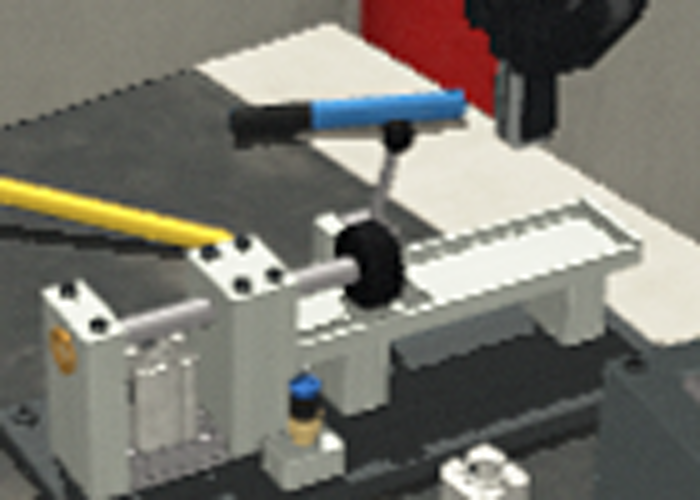

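View pics/top1c.png

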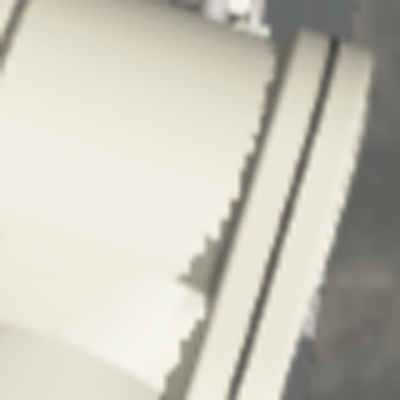

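```bash
python3 - <<'E'
from h import *
s=robot.sense();print(s['time_s'],s['position'],s['force'])
E
```

```text
2.5 [ 0.49039687 -0.06837642  0.15464212] [-0.12538871 -0.39585043  0.37730896]
```

```bash
python3 -m handwheel '[0.012,-0.026,-0.02,0,0,0,255, 0.012,-0.026,-0.042,0,0,0,255, 0.012,-0.026,-0.042,0,0,0,255]'; python3 - <<'E'
from h import *
for n,s in(('side',np.s_[190:290,260:400]),):
    im,d=snap(n,n+'2'); a=cv2.resize(im[s],None,fx=5,fy=5,interpolation=2);cv2.imwrite(f'pics/{n}2c.png',a[:,:,::-1])
E
```

```text
time_s: 2.8
position: [0.5024, -0.094, 0.1121]
tcp_rot: [[-0.991, 0.134, -0.002], [0.134, 0.991, 0.001], [0.002, 0.0, -1.0]]
force: [0.1, 0.7, 0.5]
opening: -0.001
```

View pics/side2c.png

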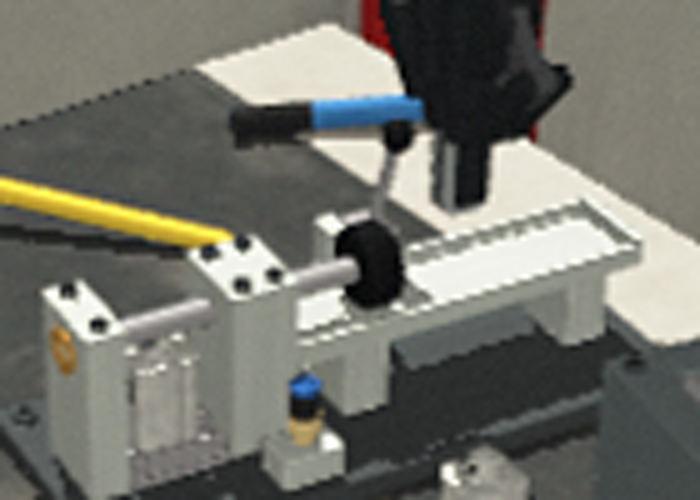

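```bash
python3 -m handwheel '[-0.002,-0.015,0,0,0,0,255,-0.004,-0.030,0,0,0,0,255,-0.006,-0.0445,0,0,0,0,255,-0.007,-0.052,0,0,0,0,255,-0.008,-0.0595,0,0,0,0,255]';python3 -m handwheel '[-0.001,-0.01,-0.002,0,0,0,255,-0.003,-0.02,-0.005,0,0,0,255,-0.004,-0.03,-0.008,0,0,0,255,-0.004,-0.03,-0.008,0,0,0,255]'; python3 - <<'E'
from h import *
for n,s in(('side',np.s_[190:290,260:400]),):
    im,d=snap(n,n+'3'); a=cv2.resize(im[s],None,fx=5,fy=5,interpolation=2);cv2.imwrite(f'pics/{n}3c.png',a[:,:,::-1])
E
```

```text
time_s: 3.35
position: [0.4948, -0.1553, 0.1126]
tcp_rot: [[-0.991, 0.135, 0.0], [0.135, 0.991, 0.0], [-0.0, 0.0, -1.0]]
force: [0.7, 1.5, -0.4]
opening: -0.0
time_s: 3.75
position: [0.4907, -0.1854, 0.1037]
tcp_rot: [[-0.991, 0.136, -0.001], [0.136, 0.991, 0.0], [0.001, -0.0, -1.0]]
force: [-0.2, -0.7, -0.4]
opening: -0.005
```

View pics/side3c.png

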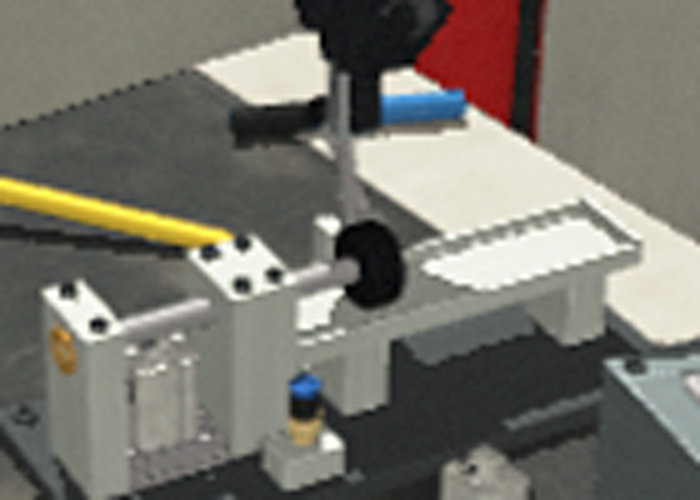

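```bash
python3 -m handwheel '[0,0.003,0.035,0,0,0,255,-0.003,-0.025,0.035,0,0,0,255,-0.003,-0.025,0.015,0,0,0,255,-0.003,-0.025,0.005,0,0,0,255,-0.003,-0.025,0.005,0,0,0,255]';python3 -m handwheel '[0,0,-0.003,0,0,0,255,0,0,-0.006,0,0,0,255,0,0,-0.006,0,0,0,255]'; python3 - <<'E'
from h import *
for n,s in(('side',np.s_[190:290,260:400]),):
    im,d=snap(n,n+'4'); a=cv2.resize(im[s],None,fx=5,fy=5,interpolation=2);cv2.imwrite(f'pics/{n}4c.png',a[:,:,::-1])
E
```

```text
time_s: 4.3
position: [0.4871, -0.2084, 0.1081]
tcp_rot: [[-0.991, 0.134, -0.003], [0.134, 0.991, 0.002], [0.003, 0.001, -1.0]]
force: [-0.9, -0.6, 0.4]
opening: 0.001
time_s: 4.6
position: [0.4881, -0.209, 0.1034]
tcp_rot: [[-0.991, 0.134, 0.0], [0.134, 0.991, 0.0], [-0.0, 0.0, -1.0]]
force: [0.3, 0.5, 0.2]
opening: -0.0
```

View pics/side4c.png

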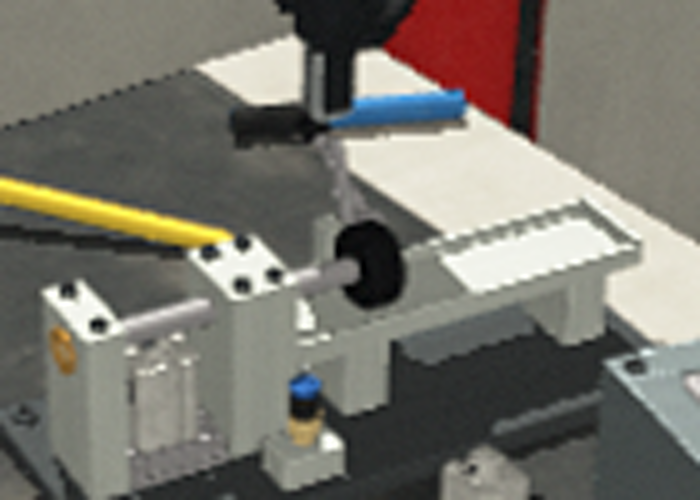

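Press further in small steps, watching the force.

```bash
python3 -m handwheel '[0,0,-0.002,0,0,0,255,0,0,-0.003,0,0,0,255,0,0,-0.003,0,0,0,255]';python3 -m handwheel '[0,0,-0.002,0,0,0,255,0,0,-0.002,0,0,0,255]'
```

```text
time_s: 4.95
position: [0.4883, -0.2096, 0.1016]
tcp_rot: [[-0.991, 0.134, 0.002], [0.134, 0.991, -0.001], [-0.002, -0.001, -1.0]]
force: [-2.6, 0.7, 10.5]
opening: -0.003
time_s: 5.15
position: [0.4885, -0.2099, 0.1007]
tcp_rot: [[-0.991, 0.135, 0.003], [0.134, 0.991, -0.003], [-0.003, -0.002, -1.0]]
force: [-5.4, 1.5, 22.1]
opening: 0.002
```

```bash
python3 -m handwheel '[0,0,0.03,0,0,0,183,0,0,0.06,0,0,0,183,0.038,0.048,0.06,0,0,0,183,0.075,0.095,0.06,0,0,0,183,0.075,0.095,0.06,0,0,0,183]'; python3 -m handwheel '[0,0,0,0,0,0,183,0,0,0,0,0,0,183]';python3 - <<'E'
from h import *
s=robot.sense();print(s['position'],s['opening'],s['force'])
for n,s in(('side',np.s_[190:290,260:400]),):
    im,d=snap(n,n+'5'); a=cv2.resize(im[s],None,fx=5,fy=5,interpolation=2);cv2.imwrite(f'pics/{n}5c.png',a[:,:,::-1])
E
```

```text
time_s: 5.65
position: [0.5647, -0.1117, 0.1587]
tcp_rot: [[-0.991, 0.133, 0.001], [0.133, 0.991, 0.0], [-0.001, 0.001, -1.0]]
force: [0.5, -0.2, -0.5]
opening: 0.28
time_s: 5.85
position: [0.5628, -0.1139, 0.1581]
tcp_rot: [[-0.991, 0.133, -0.001], [0.133, 0.991, 0.0], [0.001, -0.0, -1.0]]
force: [0.7, -0.3, -0.7]
opening: 0.282
[ 0.56283166 -0.11391289  0.1581145 ] 0.28209668135152455 [ 0.65612177 -0.31408925 -0.74580775]
```

View pics/side5c.png

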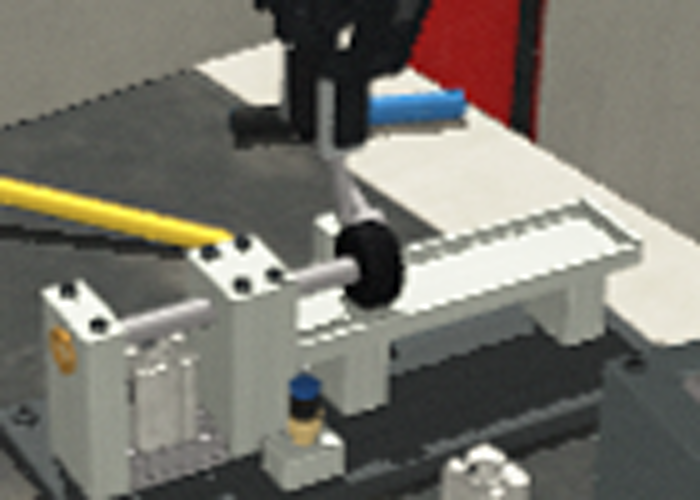

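```bash
python3 -m handwheel '[0.001,-0.001,-0.04,0,0,0,183,0.001,-0.001,-0.07,0,0,0,183,0.001,-0.001,-0.082,0,0,0,183,0.001,-0.001,-0.082,0,0,0,183]';python3 - <<'E'
from h import *
for n,s in(('side',np.s_[190:290,260:400]),):
    im,d=snap(n,n+'6'); a=cv2.resize(im[s],None,fx=5,fy=5,interpolation=2);cv2.imwrite(f'pics/{n}6c.png',a[:,:,::-1])
E
```

```text
time_s: 6.3
position: [0.5627, -0.1158, 0.0752]
tcp_rot: [[-0.991, 0.136, -0.003], [0.136, 0.991, 0.001], [0.003, 0.001, -1.0]]
force: [0.2, 0.5, -0.6]
opening: 0.286
```

View pics/side6c.png

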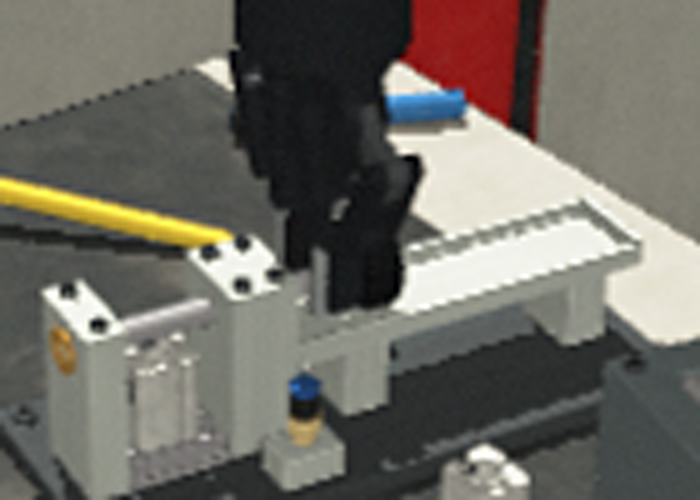

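```bash
python3 -m handwheel '[-0.008,0.001,0,0,0,0,183,-0.0139,0.0019,0,0,0,0,183,-0.0218,0.0029,0,0,0,0,183,-0.0297,0.004,0,0,0,0,183,-0.0396,0.0054,0,0,0,0,183]'
```

```text
time_s: 6.85
position: [0.5238, -0.1097, 0.0768]
tcp_rot: [[-0.991, 0.134, 0.001], [0.134, 0.991, -0.0], [-0.001, -0.0, -1.0]]
force: [1.0, 0.6, 0.5]
opening: 0.281
```

```bash
python3 -m handwheel '[-0.0099,0.0013,0,0,0,0,183,-0.0198,0.0027,0,0,0,0,183,-0.0297,0.004,0,0,0,0,183,-0.0396,0.0054,0,0,0,0,183,-0.0446,0.006,0,0,0,0,183]';python3 - <<'E'
from h import *
for n,s in(('side',np.s_[190:290,260:400]),):
    im,d=snap(n,n+'7'); a=cv2.resize(im[s],None,fx=5,fy=5,interpolation=2);cv2.imwrite(f'pics/{n}7c.png',a[:,:,::-1])
E
```

```text
time_s: 7.35
position: [0.4786, -0.1036, 0.0764]
tcp_rot: [[-0.991, 0.134, -0.0], [0.134, 0.991, 0.0], [0.0, 0.0, -1.0]]
force: [-0.1, 0.4, 0.1]
opening: 0.279
```

View pics/side7c.png

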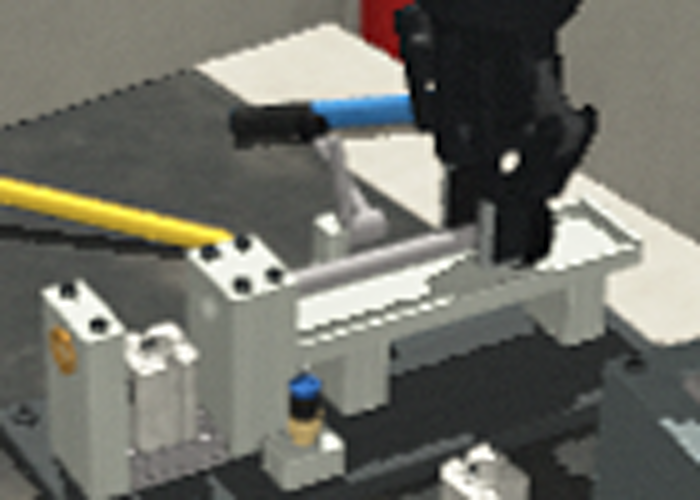

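```bash
python3 -m handwheel '[-0.008,0.001,0,0,0,0,183,-0.0158,0.0021,0,0,0,0,183,-0.0228,0.0031,0,0,0,0,183,-0.0297,0.004,0,0,0,0,183,-0.0297,0.004,0,0,0,0,183]';python3 - <<'E'
from h import *
for n,s in(('side',np.s_[190:290,260:400]),):
    im,d=snap(n,n+'8'); a=cv2.resize(im[s],None,fx=5,fy=5,interpolation=2);cv2.imwrite(f'pics/{n}8c.png',a[:,:,::-1])
E
```

```text
time_s: 7.9
position: [0.449, -0.0996, 0.0764]
tcp_rot: [[-0.991, 0.135, -0.001], [0.135, 0.991, 0.0], [0.001, 0.0, -1.0]]
force: [0.3, 0.9, 0.5]
opening: 0.281
```

View pics/side8c.png

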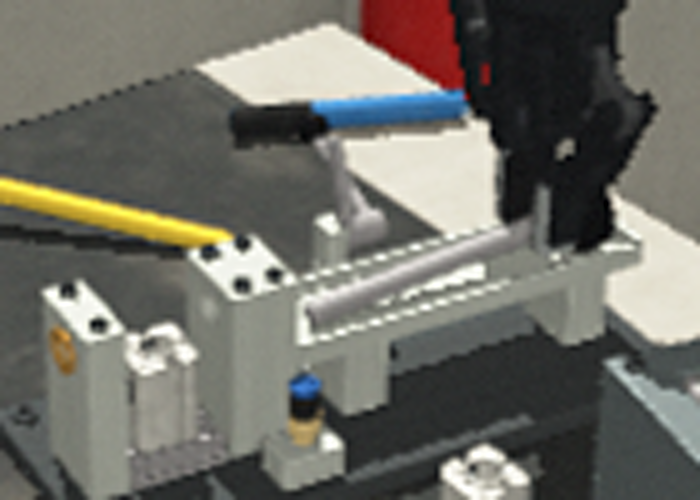

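```bash
python3 -m handwheel '[0.003,0,0,0,0,0,183,0.003,0,0.04,0,0,0,183,0.003,0,0.09,0,0,0,183,0.003,0,0.13,0,0,0,75,0.003,0.05,0.13,0,0,0,75]';python3 -m handwheel '[0,0.05,0,0,0,0,75,0,0.1,0,0,0,0,75,0,0.14,0,0,0,0,75,0,0.14,0,0,0,0,75]';python3 - <<'E'
from h import *
s=robot.sense();print(s['position'],s['opening'])
for n,s in(('top',np.s_[180:345,300:400]),):
    im,d=snap(n,n+'9'); a=cv2.resize(im[s],None,fx=3.6,fy=3.6,interpolation=2);cv2.imwrite(f'pics/{n}9c.png',a[:,:,::-1])
P=cloud('top',d);o=np.array([.5518,-.113])
F=np.stack([(P[...,0]-o[0])*.991-(P[...,1]-o[1])*.134,(P[...,0]-o[0])*.134+(P[...,1]-o[1])*.991,P[...,2]],-1)
def st(nm,lo,hi):
    m=np.all((F>lo)&(F<hi),-1);print(nm,m.sum(),F[m].mean(0).round(4) if m.any() else 0,F[m].min(0).round(4) if m.any() else 0,F[m].max(0).round(4) if m.any() else 0)
st('ball',[-.056,-.125,.07],[-.036,-.095,.13])
st('arm',[-.045,-.06,.07],[-.025,-.035,.13])
st('knob',[-.16,-.03,.08],[-.08,.03,.11])
st('shank',[-.10,-.03,.062],[.035,.03,.082])
st('bodytop',[.07,-.02,.055],[.11,.02,.075])
E
```

```text
time_s: 8.45
position: [0.4565, -0.0537, 0.2113]
tcp_rot: [[-0.99, 0.141, 0.009], [0.14, 0.99, -0.004], [-0.009, -0.003, -1.0]]
force: [1.5, 0.2, -0.9]
opening: 0.611
time_s: 8.85
position: [0.453, 0.0941, 0.2065]
tcp_rot: [[-0.992, 0.129, 0.0], [0.129, 0.992, 0.001], [-0.0, 0.001, -1.0]]
force: [-0.9, -0.9, -0.2]
opening: 0.707
[0.4529873  0.09414523 0.20651044] 0.7068888724948355
ball 64 [-0.0458 -0.1052  0.0907] [-0.0529 -0.1147  0.0826] [-0.0392 -0.0954  0.097 ]
arm 43 [-0.0345 -0.0527  0.0787] [-0.0447 -0.0598  0.07  ] [-0.0263 -0.0435  0.0983]
knob 231 [-0.1217  0.0039  0.09  ] [-0.1352 -0.0157  0.0801] [-0.0858  0.0229  0.1006]
shank 536 [-0.0348  0.0023  0.0704] [-0.1    -0.0248  0.062 ] [0.0343 0.0242 0.0816]
bodytop 169 [ 0.0907 -0.0003  0.0653] [ 0.0758 -0.0147  0.0556] [0.1064 0.0152 0.071 ]
```

View pics/top9c.png

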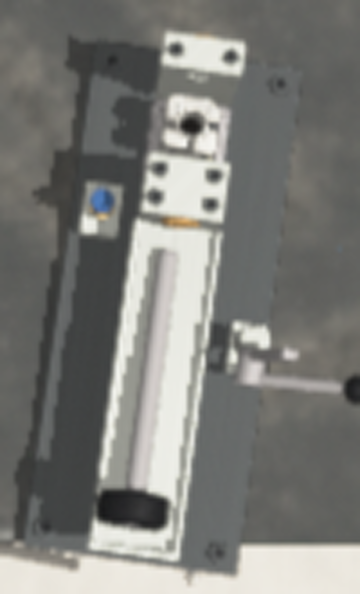

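Keeper fully open (ball at y -105 mm, z ~88 mm) and the shaft lies in the channel with its tip about 10 mm clear of the sleeve. The failed body stands at crop (190,125), alone in the nest. Next I go for it.

```bash
python3 -m handwheel '[0.031,-0.036,0,0,0,0,75,0.062,-0.073,0,0,0,0,75,0.094,-0.11,0,0,0,0,75,0.126,-0.146,0,0,0,0,75,0.157,-0.182,-0.02,0,0,0,75]'; python3 -m handwheel '[0.032,-0.037,-0.02,0,0,0,75,0.032,-0.037,-0.04,0,0,0,75,0.032,-0.037,-0.04,0,0,0,75,0.032,-0.037,-0.04,0,0,0,75]';python3 - <<'E'
from h import *
s=robot.sense();print(s['position'],s['opening'],s['tcp_rot'])
for n,s in(('side',np.s_[190:290,260:400]),):
    im,d=snap(n,n+'10'); a=cv2.resize(im[s],None,fx=5,fy=5,interpolation=2);cv2.imwrite(f'pics/{n}10c.png',a[:,:,::-1])
E
```

```text
time_s: 9.4
position: [0.6114, -0.0945, 0.1887]
tcp_rot: [[-0.991, 0.136, 0.004], [0.136, 0.991, -0.002], [-0.004, -0.001, -1.0]]
force: [1.3, 0.3, -0.1]
opening: 0.708
time_s: 9.8
position: [0.6406, -0.1285, 0.1469]
tcp_rot: [[-0.991, 0.135, -0.001], [0.135, 0.991, 0.0], [0.001, 0.0, -1.0]]
force: [0.6, 1.1, 1.1]
opening: 0.709
[ 0.64057235 -0.1285148   0.14690657] 0.7087306336423698 [[-9.90781908e-01  1.35460079e-01 -1.33330274e-03]
 [ 1.35459633e-01  9.90782777e-01  4.19454049e-04]
 [ 1.37783267e-03  2.34978783e-04 -9.99999023e-01]]
```

View pics/side10c.png

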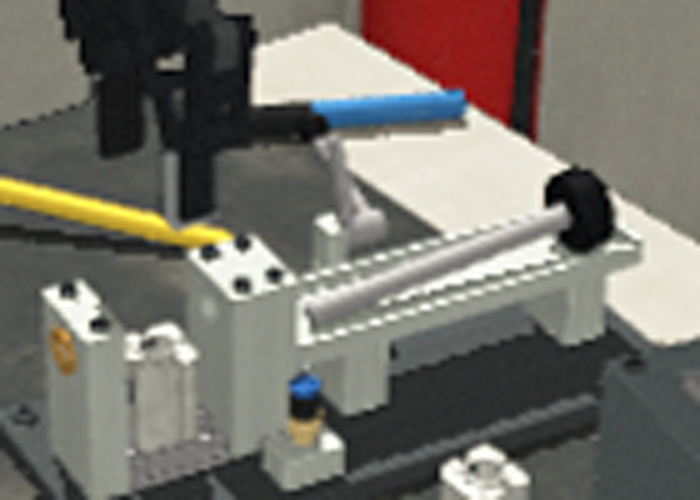

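```bash
python3 -m handwheel '[0.001,0.003,-0.03,0,0,0,75,0.001,0.003,-0.055,0,0,0,75,0.001,0.003,-0.08,0,0,0,75,0.001,0.003,-0.095,0,0,0,75,0.001,0.003,-0.095,0,0,0,75]'; python3 -m handwheel '[0,0,-0.006,0,0,0,75,0,0,-0.012,0,0,0,75,0,0,-0.012,0,0,0,75]'
```

```text
time_s: 10.35
position: [0.6413, -0.1239, 0.0518]
tcp_rot: [[-0.991, 0.133, -0.001], [0.133, 0.991, 0.0], [0.001, 0.0, -1.0]]
force: [-0.7, 0.4, 0.4]
opening: 0.707
time_s: 10.65
position: [0.6422, -0.1246, 0.0402]
tcp_rot: [[-0.991, 0.134, 0.0], [0.134, 0.991, -0.0], [-0.0, -0.0, -1.0]]
force: [0.7, -0.7, -0.9]
opening: 0.703
```

```bash
python3 - <<'E'
from h import *
for n,s in(('side',np.s_[190:290,260:400]),):
    im,d=snap(n,n+'11'); a=cv2.resize(im[s],None,fx=5,fy=5,interpolation=2);cv2.imwrite(f'pics/{n}11c.png',a[:,:,::-1])
E
```

View pics/side11c.png

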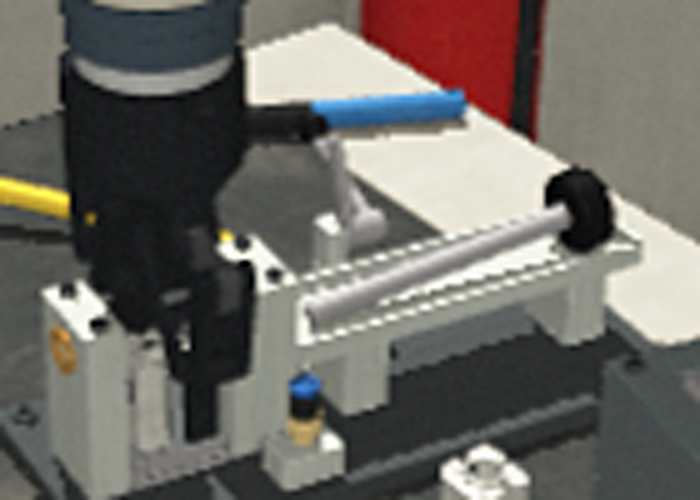

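Fingers are either side of the body between the blocks. Close on it, then lift a little to test the grip.

```bash
python3 -m handwheel '[0,0,0,0,0,0,255,0,0,0,0,0,0,255,0,0,0,0,0,0,255,0,0,0,0,0,0,255,0,0,0,0,0,0,255]'; python3 -m handwheel '[0,0,0.006,0,0,0,255,0,0,0.014,0,0,0,255,0,0,0.03,0,0,0,255,0,0,0.05,0,0,0,255,0,0,0.05,0,0,0,255]'
```

```text
time_s: 11.2
position: [0.6424, -0.1249, 0.0405]
tcp_rot: [[-0.991, 0.134, 0.001], [0.134, 0.991, -0.0], [-0.001, -0.0, -1.0]]
force: [-1.1, 0.8, 4.4]
opening: 0.346
time_s: 11.7
position: [0.6434, -0.1251, 0.0928]
tcp_rot: [[-0.991, 0.134, 0.004], [0.134, 0.991, -0.001], [-0.004, -0.001, -1.0]]
force: [0.9, -0.4, -0.9]
opening: 0.343
```

```bash
python3 -m handwheel '[0,0,0.04,0,0,0,255,0,0,0.08,0,0,0,255,0,0,0.12,0,0,0,255,0,0,0.15,0,0,0,255,0,0,0.15,0,0,0,255]'; python3 - <<'E'
from h import *
s=robot.sense();print(s['position'],s['force'])
for n,s in(('side',np.s_[150:270,230:400]),):
    im,d=snap(n,n+'12'); a=cv2.resize(im[s],None,fx=4.5,fy=4.5,interpolation=2);cv2.imwrite(f'pics/{n}12c.png',a[:,:,::-1])
E
```

```text
time_s: 12.2
position: [0.6434, -0.1251, 0.244]
tcp_rot: [[-0.991, 0.134, 0.006], [0.134, 0.991, -0.002], [-0.007, -0.001, -1.0]]
force: [0.3, -0.2, -1.5]
opening: 0.343
[ 0.64337218 -0.1251318   0.24403174] [ 0.29817898 -0.18458519 -1.45437713]
```

View pics/side12c.png

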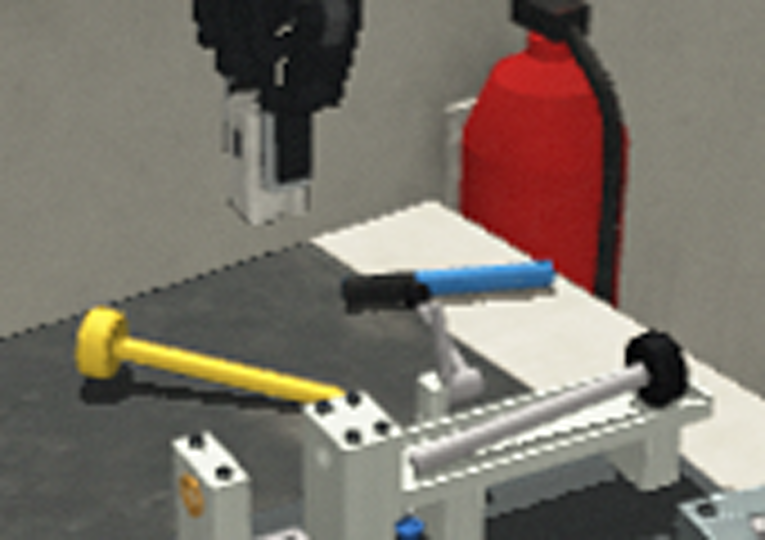

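```bash
python3 -m handwheel '[-0.015,0.039,0,0,0,-0.02,255,-0.03,0.078,0,0,0,-0.04,255,-0.045,0.117,0,0,0,-0.06,255,-0.06,0.156,0,0,0,-0.08,255,-0.074,0.194,0,0,0,-0.101,255]'; python3 -m handwheel '[-0.015,0.039,0,0,0,0,255,-0.03,0.078,0,0,0,0,255,-0.045,0.117,0,0,0,0,255,-0.045,0.117,0,0,0,0,255,-0.045,0.117,0,0,0,0,255]'; python3 - <<'E'
from h import *
s=robot.sense();print(s['position'],s['tcp_rot'][:,1],s['force'],s['opening'])
for n in ('side','top'):
    im,d=snap(n,n+'13')
E
```

```text
time_s: 12.75
position: [0.5665, 0.0707, 0.2376]
tcp_rot: [[-0.972, 0.235, -0.003], [0.235, 0.972, 0.0], [0.003, -0.001, -1.0]]
force: [1.0, -0.8, -1.9]
opening: 0.342
time_s: 13.25
position: [0.5222, 0.187, 0.2382]
tcp_rot: [[-0.973, 0.231, -0.002], [0.231, 0.973, -0.001], [0.002, -0.001, -1.0]]
force: [0.1, -0.3, -2.4]
opening: 0.344
[0.52219763 0.18698259 0.23824252] [ 0.23139521  0.97285897 -0.001295  ] [ 0.05058453 -0.30250528 -2.41227243] 0.34384067587655825
```

View pics/side13.png

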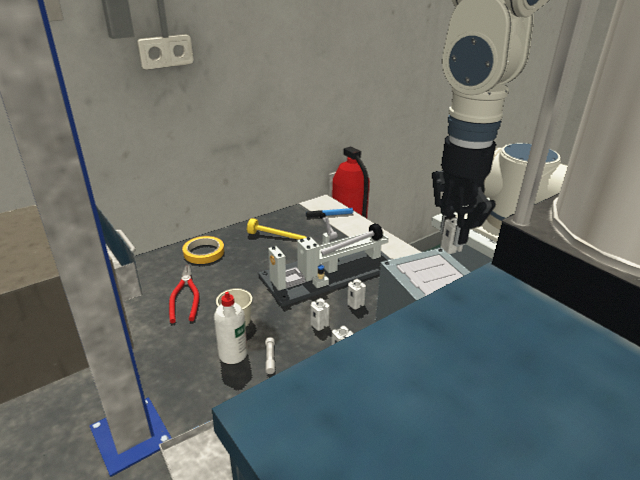

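View pics/top13.png

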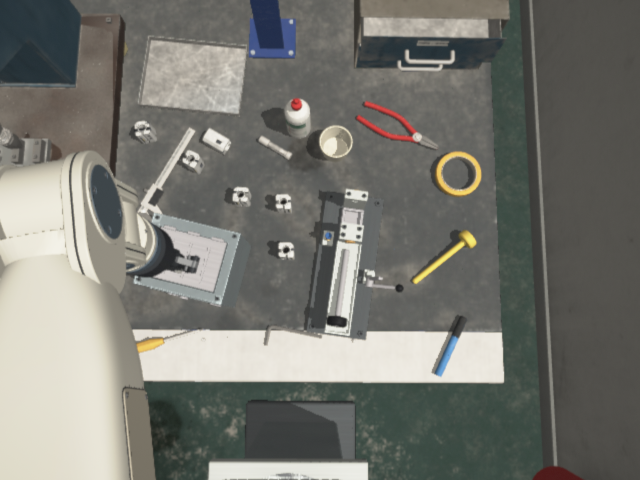

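```bash
python3 -m handwheel '[0.002,-0.001,-0.03,0,0,0,255,0.002,-0.001,-0.05,0,0,0,255,0.002,-0.001,-0.05,0,0,0,255]'; python3 -m handwheel '[0,0,-0.007,0,0,0,255,0,0,-0.014,0,0,0,255,0,0,-0.02,0,0,0,255,0,0,-0.02,0,0,0,255]'
```

```text
time_s: 13.65
position: [0.5242, 0.1836, 0.1869]
tcp_rot: [[-0.972, 0.236, -0.005], [0.236, 0.972, -0.001], [0.005, -0.002, -1.0]]
force: [-0.8, 1.1, -1.9]
opening: 0.343
time_s: 14.05
position: [0.5256, 0.1851, 0.1702]
tcp_rot: [[-0.972, 0.234, 0.001], [0.234, 0.972, 0.0], [-0.001, 0.0, -1.0]]
force: [1.7, -1.6, 3.2]
opening: 0.342
```

```bash
python3 -m handwheel '[0,0,-0.01,0,0,0,255,0,0,-0.02,0,0,0,255,0,0,-0.03,0,0,0,255,0,0,-0.03,0,0,0,255]'; python3 - <<'E'
from h import *
for n,s in(('side',np.s_[190:310,360:500]),):
    im,d=snap(n,n+'14'); a=cv2.resize(im[s],None,fx=4.5,fy=4.5,interpolation=2);cv2.imwrite(f'pics/{n}14c.png',a[:,:,::-1])
E
```

```text
time_s: 14.45
position: [0.5239, 0.1854, 0.1385]
tcp_rot: [[-0.972, 0.233, -0.003], [0.233, 0.972, 0.0], [0.003, -0.001, -1.0]]
force: [-3.9, 1.3, 0.9]
opening: 0.344
```

View pics/side14c.png

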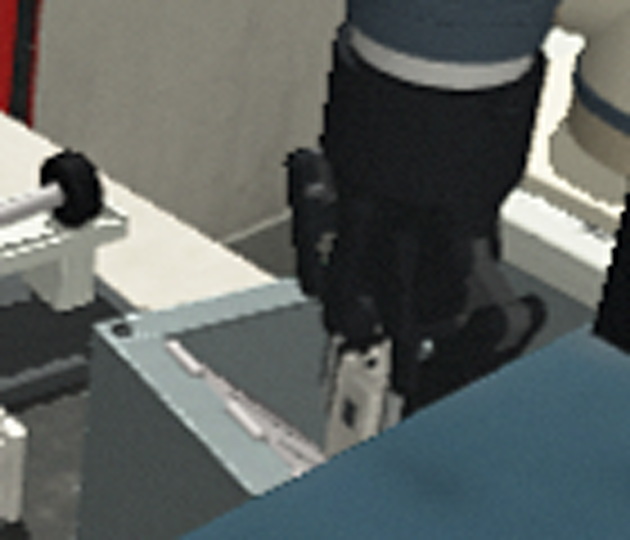

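```bash
python3 -m handwheel '[0,0,-0.01,0,0,0,255,0,0,-0.02,0,0,0,255,0,0,-0.03,0,0,0,255,0,0,-0.03,0,0,0,255]'
```

```text
time_s: 14.9
position: [0.5239, 0.1851, 0.1079]
tcp_rot: [[-0.972, 0.234, -0.004], [0.234, 0.972, -0.0], [0.003, -0.001, -1.0]]
force: [-4.3, 1.0, -1.3]
opening: 0.344
```

Foot is about 71 mm below the top and the forces are low. Release.

```bash
python3 -m handwheel '[0,0,0,0,0,0,90,0,0,0,0,0,0,90,0,0,0,0,0,0,90,0,0,0,0,0,0,90,0,0,0,0,0,0,90]'; python3 - <<'E'
from h import *
for n,s in(('side',np.s_[190:310,360:500]),):
    im,d=snap(n,n+'15'); a=cv2.resize(im[s],None,fx=4.5,fy=4.5,interpolation=2);cv2.imwrite(f'pics/{n}15c.png',a[:,:,::-1])
E
```

```text
time_s: 15.4
position: [0.5251, 0.1852, 0.1102]
tcp_rot: [[-0.972, 0.234, 0.0], [0.234, 0.972, -0.0], [-0.0, -0.0, -1.0]]
force: [-4.6, -1.9, 2.0]
opening: 0.648
```

View pics/side15c.png

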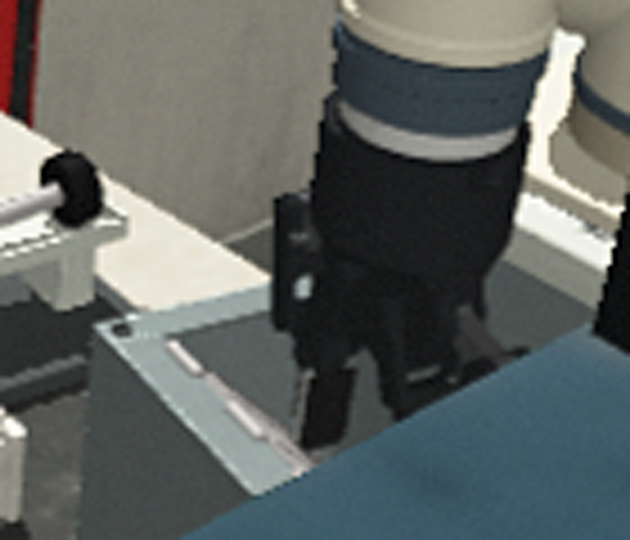

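```bash
python3 -m handwheel '[0,0,0,0,0,0,90,0,0,0.02,0,0,0,90,0,0,0.05,0,0,0,90,0,0,0.09,0,0,0,90,0,0,0.12,0,0,0,90]';python3 -m handwheel '[0.03,-0.04,0,0,0,0,90,0.05,-0.08,0,0,0,0,90,0.05,-0.12,0.02,0,0,0,90,0.05,-0.16,0.02,0,0,0,90,0.05,-0.2,0.02,0,0,0,90]';python3 -m handwheel '[0,-0.05,0,0,0,0,90,0,-0.1,0,0,0,0,90,0,-0.1,0,0,0,0,90]'; python3 - <<'E'
from h import *
s=robot.sense();print(s['time_s'],s['position'])
for n,s in(('side',np.s_[190:310,360:500]),('top',np.s_[190:310,130:290])):
    im,d=snap(n,n+'16'); a=cv2.resize(im[s],None,fx=4.5,fy=4.5,interpolation=2);cv2.imwrite(f'pics/{n}16c.png',a[:,:,::-1])
P=cloud('top',d)
for u in(165,180,190,205): 
  for v in (240,255,270,280): print(u,v,P[v,u].round(3))
E
```

```text
time_s: 15.95
position: [0.5262, 0.1855, 0.2325]
tcp_rot: [[-0.972, 0.234, 0.004], [0.234, 0.972, 0.001], [-0.003, 0.002, -1.0]]
force: [0.7, 0.8, 0.8]
opening: 0.644
time_s: 16.45
position: [0.5763, -0.0165, 0.2507]
tcp_rot: [[-0.972, 0.234, 0.003], [0.234, 0.972, -0.0], [-0.003, 0.0, -1.0]]
force: [0.5, 0.2, 0.2]
opening: 0.648
time_s: 16.75
position: [0.5759, -0.1206, 0.2497]
tcp_rot: [[-0.971, 0.239, 0.002], [0.239, 0.971, -0.002], [-0.002, -0.001, -1.0]]
force: [0.2, 1.1, -0.4]
opening: 0.643
16.75 [ 0.57589726 -0.12055662  0.24967052]
165 240 [0.572 0.223 0.155]
165 255 [0.544 0.222 0.155]
165 270 [0.517 0.22  0.157]
165 280 [0.511 0.264 0.003]
180 240 [0.572 0.196 0.155]
180 255 [0.544 0.194 0.156]
180 270 [0.518 0.194 0.153]
180 280 [0.499 0.193 0.152]
190 240 [0.572 0.178 0.155]
190 255 [0.545 0.177 0.153]
190 270 [0.518 0.176 0.153]
190 280 [0.499 0.174 0.155]
205 240 [0.573 0.151 0.152]
205 255 [0.545 0.149 0.156]
205 270 [0.518 0.148 0.155]
205 280 [0.5   0.148 0.154]
```

View pics/top16.png

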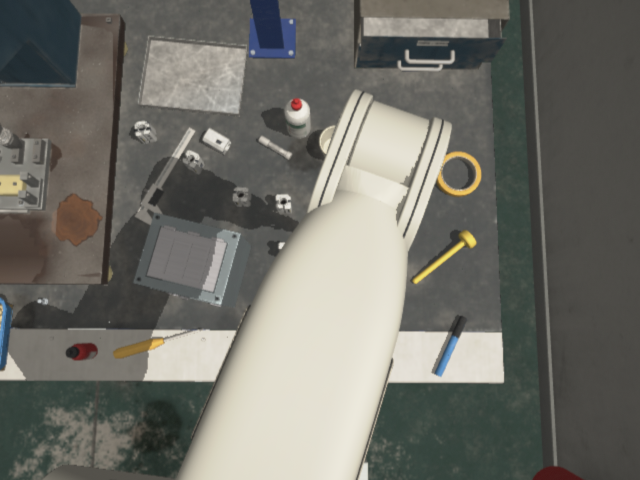

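View pics/side16c.png

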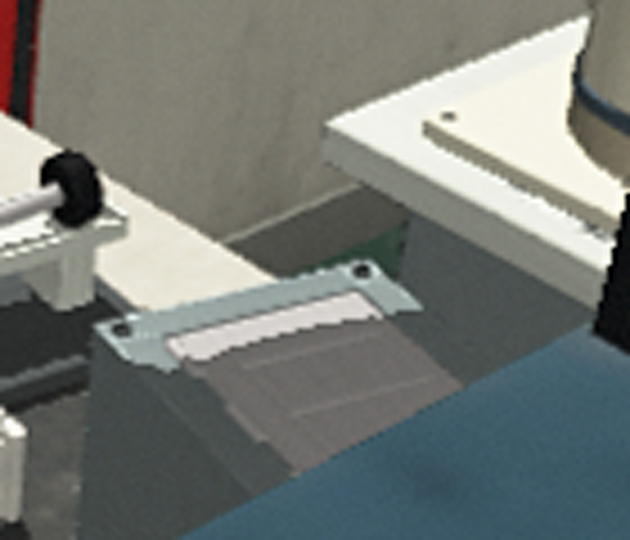

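The flap is flush at z 0.155 with nothing lying on it (top ~(187,259)), and the arm hangs clear. One last look at the side frame for the shaft and the good bodies, then I hand in.

```bash
python3 - <<'E'
from h import *
im=np.load('pics/side16.npz')['im'];a=cv2.resize(im[190:350,240:440],None,fx=3.6,fy=3.6);cv2.imwrite('pics/fin.png',a[:,:,::-1])
E
```

```text
(no output)
```

View pics/fin.png

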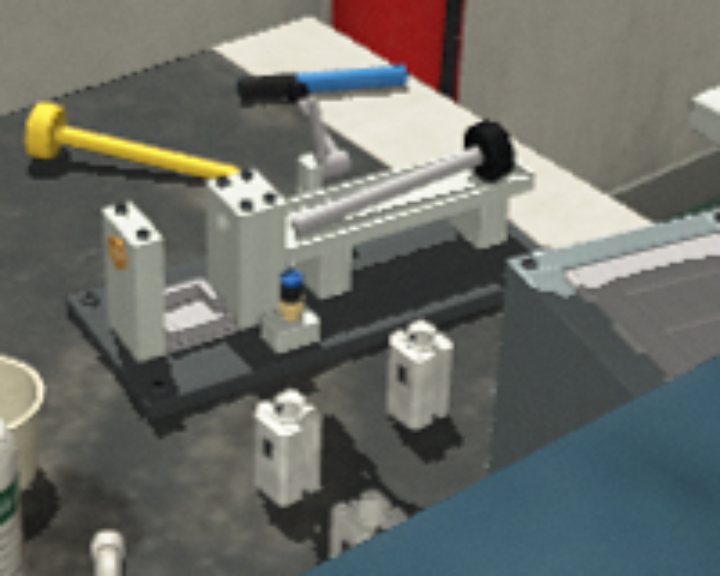

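```bash
python3 -c "
from bench import robot
print(robot.job_done())"
```

```text
the job is handed in; nothing more can be done
None
```

The job is handed in at about 17 s of the 67 s allowed. I swung the keeper back to its stop and drew the shaft out with almost no load. I then lifted the failed body out, pushed it about 71 mm in through the flap, let it go and withdrew the arm.

Last checks:
- **Keeper:** the ball was at y -105 mm and z about 88 mm in the fixture frame, which is the end of its travel. Pressing it against the stop gave 22 N at the wrist.
- **Shaft:** it lies in the channel. The knob measured at x -122 mm, which puts the tip about 10 mm clear of the sleeve.
- **Nest and box:** the nest is empty. The flap is shut, level with the box top (z about 0.155 m), with nothing lying on it. I could not see the body inside the box. That it dropped in is inferred from the empty fingers and the clear flap.
- **Good bodies and yellow look-alike:** the three good bodies and the yellow pin stand where they were in the last pictures. In the last top picture the arm hid most of one good body, but the side camera showed it.
- **Forces:** the largest reading was about 23 N, from pressing the keeper. No check failed or disagreed.

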